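# Isolate the drive console and lock its cover up

## Robot

A 6-joint arm with a two-finger parallel gripper is mounted at the origin on a cart in front of the work surface, level with it; the furniture and walls round the work are solid. World frame = base frame: x ahead of the robot, y to its left, z up, the work surface at z = 0. Lengths are in m, angles in rad, forces in N, time in s.
With the tool pointing down it reaches from about 0.35 to 0.775 m from the base axis. Payload 5.5 kg.
Tool frame: the origin (TCP) lies between the finger pads; the fingertips stand 22 mm ahead of it and the grasp point (between the pads) lies 3 mm ahead of it; z points along the fingers, y is the line along which they close (so a half turn about z gives the same grasp; the last joint's range is limited). The gripper opens to 85 mm and grips with 20 to 120 N. Pads are 22 mm wide; open, the fingers measure 114 mm over their backs; the gripper's body (76 mm by 85 mm) begins 54 mm behind the grasp point. The pads swing forward as they close: fully open they stand 13 mm farther back than shut.
Start: joints at [-1.463, 0.313, 0.046, 1.304, 0, 1.431], TCP at [0.141, -0.557, 0.253] pointing down, gripper open.
Joint ranges: [-2.76, 2.76], [-0.86, 1.69], [-1.03, 1.26], [-2.2, 2.34], [-1.47, 1.5], [-3.14, 3.14]. Speed limits (rad/s): [2.57, 2.57, 3.14, 3.14, 3.14, 3.14].

## Interface

Orientations are given as a unit quaternion [x, y, z, w].
In Python, from cell import arm gives the robot as it stands.
- The arm moves only by the shell command python3 inch.py FILE [FORCE], which reads ROWS from the file FILE. ROWS is a JSON object with one list for each field, all of the same length, 1 to 8, a row being the entries at one place: drx, dry, drz (a rotation vector in rad), dx, dy, dz (the shift in m), finger_gap (the finger opening in m); each row is the pose to reach, as a shift and turn from the pose commanded when the command began, along the tool's axes at that moment; what a row does not reach only later rows make up. A row lasts 1/10 s, in which the tool goes at most 0.05 m and 0.15 rad, less where a joint would pass 70% of its speed; a pose out of reach is approached as far as the arm can. The fingers move at their own pace and stop on an object; FORCE is the grip in N (left out, the last holds). Time passes only in rows, so rows that do not move let the fingers close. It prints the time, the measured TCP pose, the force, the opening and the grip force at its end. Input that does not fit is refused with a message, and nothing moves.
- arm.observe(): the state, without advancing time (a new reading comes with each control period).
- arm.snapshot(name): name is "side" or "top"; returns a dict with "image" (420x560x3 uint8, red, green, blue), "camera_matrix" (3x3 intrinsics, pixels), "dist" ([k1, k2, p1, p2, k3] as OpenCV has them; the pictures are not rectified), "eye" and "rotation" of the camera in the world. Camera axes: x right, y down, z forward; pixel columns grow to the right and rows downward; lengths in m; the calibration is good to about 2 mm. A picture is of the moment at which its call begins. There is no depth.
- arm.hand_in(): hands the job in; it is judged then, once.
The state is a dict: "time": time; "qpos": joint angles; "dq": joint speeds; "effort": joint torques, N m; "tool_pos": TCP position; "orientation": TCP orientation; "wrist_force": force on the tool from outside, world axes, zero at the start; "torque": the same for the moment, N m; "gripper_width": finger opening in m; "grip_force": force on a finger pad.
Only numpy, scipy, OpenCV 4.12 (cv2) and the standard library are available. Lean on these libraries where they do the work, as an engineer would, in place of code of your own. Each camera call takes 0.05 s, during which the arm holds its last target. There are 200 camera calls.

## Task

Make the little drive console ready for inspection: turn its red isolator handle fully off, a quarter turn clockwise, so that it clears the cover, then lift the cover and lock its folding stay by pushing the knee through past straight to its stop, so that the cover stays up by itself. Leave the red screwdriver and the roll of tape beside it where they lie.

Things in the scene. Friction and masses are not known exactly. Their poses are not given: they have to be found in the camera images.
- console: Grey steel bench console, fixed, 230 x 180 x 113 mm (x, y, z, cover shut). Origin: centre of its underside; x to its back, away from the robot, y to its left, z up ('console' mm below). Front deck: top z 55, x -115 to -20; behind it a compartment, rim z 103, under the cover. On the deck a yellow isolator housing, 50 x 50, top z 100, centred at x -88, y -35.
- isolator (a joint): Red handle on the yellow housing, vertical axis at console x -88, y -35. 0 = on: it points to console +x, its end over the cover's lip, blocking the cover; starts at 0 to 0.2. Grows clockwise seen from above; 1.571 = off, at the stop: points to console -y. Stiff, 0.12 N m (3 N at 45 mm); stays where left; can be pushed with closed fingers.
- isolator_tip (a point): Point on the middle line of the red handle, 60 mm from its axis. The handle is a bar 16 mm wide, console z 117 to 133, reaching 66 mm from its axis; at 0 its end lies 4 mm above the front 20 mm of the cover.
- cover (a joint): Dark blue-grey lid. 0 = shut, grows as raised, at most 1.36 (stay straight). Mass 0.55 to 0.9 kg. Soft-close hinge, damping 2.6 N m s/rad: lift at about 0.25 rad/s, 5 to 12 N at the lip, more if faster. Let go short of straight it sinks, near the top by about 0.03 rad/s, then faster, and shuts: lock the stay within a few seconds.
- cover_lip (a point): Point on the front edge of the lid's lip at half thickness, 35 mm left of its middle (console x -42, y 35, z 108 shut): a good place to lift from below. The lid is 10 mm thick and 180 mm wide; the lip overhangs the deck by 22 mm with 47 mm free under it, so tilted closed fingers reach under it from the front.
- cover_hinge (a point): Point on the lid's hinge axis at mid width, console x 110, y 0, z 108; the axis runs along console y at the rear edge, 152 mm from the front edge of the lip.
- stay_knee (a joint): Knee of the stay: two 64 mm steel links inside the left wall. 0 = folded (lid shut), 1.79 = links straight (lid highest), 2.01 = past straight, at the stop: locked, the lid's weight holds it there, lid at about 1.34. Merely straight is not locked. The rising lid only unfolds it: push its knob to console +x, up to 15 N with the lid within 0.2 of the top; this lifts the lid the last bit.
- stay_knob (a point): Middle of the orange thumb knob on the knee: cylinder 18 mm across, 26 mm long, along console y, at console y 58. It sits in front of the links' line (robot side) until pushed through. Stay straight: console x 74, z 150, some 30 mm in front of the raised lid; locked: 7 mm farther to +x. Lower link turns about console x 78, z 86.
- screwdriver_red: Loose red-handled screwdriver, 174 mm long, 25 mm thick, lying right of the console near the bench edge; origin: centre of its underside. To be left alone.
- tape_roll: Loose roll of black tape, 59 mm across, 19 mm high, lying left of the console; origin: centre of its underside. To be left alone.

How it is judged:
On the way, in this order (a step that is already met when the one before it is completed fails the run):
1. the isolator handle is turned fully off (value of joint isolator above 1.45 rad), for 0.2 s.
2. the cover is raised, at least 57 degrees (value of joint cover above 1 rad), for 0.2 s.
3. the knee of the stay is pushed past straight to its stop (value of joint stay_knee above 1.93 rad), for 0.2 s.
At the end, for the whole second after the job is handed in: The handle is off (over 1.45 of 1.57 rad), the stay is locked past straight (knee over 1.93; stop at 2.01) and the cover stands up on it by itself (over 1.25 rad), at rest (value of joint isolator above 1.45 rad and value of joint cover above 1.25 rad and value of joint stay_knee above 1.93 rad and velocity of joint cover between -0.05 and 0.05 rad/s and velocity of joint stay_knee between -0.05 and 0.05 rad/s); the robot touches nothing.
It fails at once if the red screwdriver is knocked away (moved over 30 mm) (distance of screwdriver_red from where it was at the start of the episode above 0.03 m).
It fails at once if the roll of tape is knocked away (moved over 30 mm) (distance of tape_roll from where it was at the start of the episode above 0.03 m).
It also fails if it takes over 61 s, if anything falls off the work surface, if the arm or the gripper's body presses on something with over 40 N, if the wrist force passes 120 N, or if a joint passes its speed limit or range.

## Working session

There is one attempt and no reset: what is moved stays moved. The work goes in short steps, Python scripts to look and compute and a shell command to move; the robot and the scene stay as the last step left them, time stands still between calls to the robot, and variables do not carry over. Pictures are saved under pics/ and viewed, at most 10 in all, crops included, and the job is handed in when it is done.

```bash
ls; mkdir -p pics
cat > h.py <<'E'
import numpy as np, cv2
from cell import arm
from scipy.spatial.transform import Rotation as R
def snap(n,f):
    s=arm.snapshot(n); cv2.imwrite('pics/'+f,s['image'][:,:,::-1]); np.save('pics/'+f+'.npy',s,allow_pickle=True); return s
def proj(s,P):
    Rm=np.array(s['rotation']);P=np.atleast_2d(P)
    c=(P-np.array(s['eye']))@Rm
    return cv2.projectPoints(c,np.zeros(3),np.zeros(3),np.array(s['camera_matrix']),np.array(s['dist']))[0][:,0]
def ray(s,uv,z):
    p=cv2.undistortPoints(np.array([[uv]],float),np.array(s['camera_matrix']),np.array(s['dist']))[0,0]
    d=np.array(s['rotation'])@np.array([p[0],p[1],1]);e=np.array(s['eye']);return e+d*(z-e[2])/d[2]
E
python3 - <<'E'
from h import *
for n in('side','top'):
    s=snap(n,n+'0.png');print(n,s['eye'],np.round(s['rotation'],3).tolist(),s['camera_matrix'])
print(arm.observe())
E
```

```text
cell.py
inch.py
pics
side [0.17276895 0.89167523 0.65981317] [-0.192, 0.873, -0.437, 0.101] [[459.76313244   0.         278.74741837]
 [  0.         459.76313244 209.80440693]
 [  0.           0.           1.        ]]
top [0.32582    0.18879801 0.92779534] [0.708, -0.701, 0.054, -0.071] [[411.49073087   0.         278.71501796]
 [  0.         411.49073087 211.22623204]
 [  0.           0.           1.        ]]
{'time': 0.1, 'qpos': array([-1.46260371e+00,  3.13912441e-01,  4.51079728e-02,  1.30357436e+00,
        1.10427383e-05,  1.43117591e+00]), 'dq': array([ 0.00044069, -0.00107681,  0.00316707,  0.0013364 , -0.00083461,
       -0.00095552]), 'effort': array([ 2.21847826e-03, -4.81720591e+01,  2.99246407e+01,  1.26827441e-02,
       -2.23530938e-04,  6.15088396e-06]), 'tool_pos': array([ 0.14097705, -0.55703595,  0.2525116 ]), 'orientation': array([ 9.92333093e-01,  1.23589667e-01,  1.79538343e-05, -7.91068045e-04]), 'wrist_force': array([ 0.62697108,  0.09358965, -1.27417519]), 'torque': array([0.00302916, 0.01675149, 0.04319911]), 'grip_force': 0.0, 'gripper_width': 0.08517510685639786}
```
View pics/top0.png

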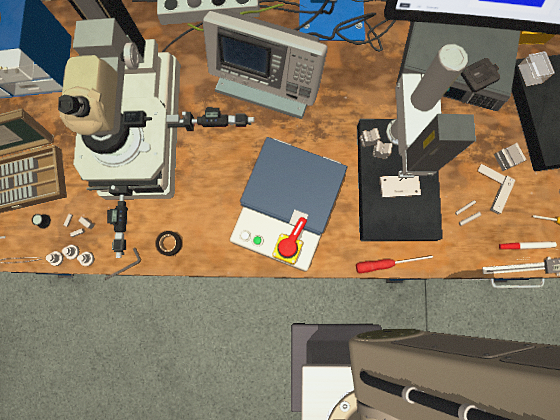

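View pics/side0.png

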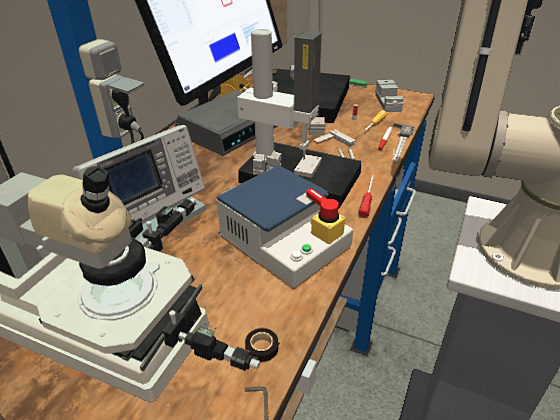

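Both views show the console: in the top view it lies at about (290,205), yawed, with the handle at (290,245). Zooming in on crops for corners.

Run:
```python
import cv2
a=cv2.imread('pics/top0.png')[125:275,220:360]
b=cv2.imread('pics/side0.png')[155:290,210:360]
a=cv2.resize(a,None,fx=4,fy=4,interpolation=cv2.INTER_CUBIC)
b=cv2.resize(b,None,fx=4,fy=4,interpolation=cv2.INTER_CUBIC)
cv2.imwrite('pics/c1.png',a);cv2.imwrite('pics/c2.png',b)
```

View pics/c1.png

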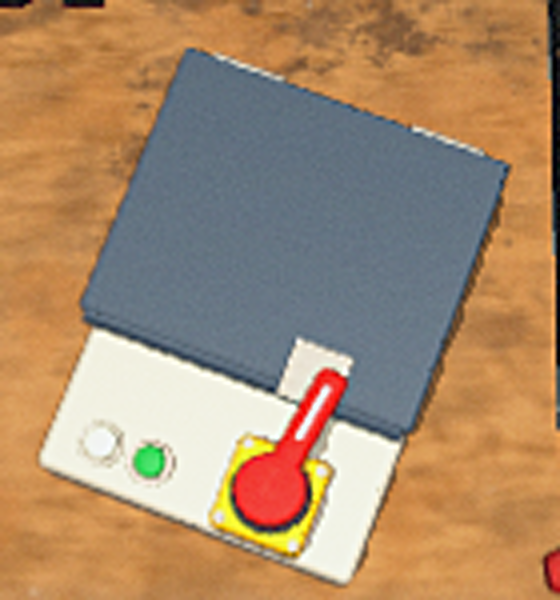

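View pics/c2.png

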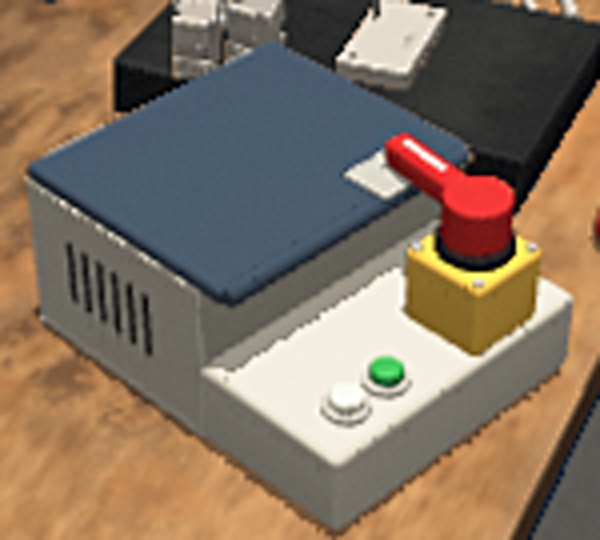

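The crops give the corners: in the top view lid front-left is (241,201), front-right (322,232), deck front (230,241) and (307,271). In the side view the deck front-left top is (294,271).

```bash
sed -i "s/Rm=np.array(s\['rotation'\])/Rm=R.from_quat(s['rotation']).as_matrix()/; s/d=np.array(s\['rotation'\])@/d=R.from_quat(s['rotation']).as_matrix()@/" h.py
python3 - <<'E'
from h import *
from scipy.optimize import least_squares
L=lambda f:np.load('pics/'+f+'.npy',allow_pickle=True).item()
t,s=L('top0.png'),L('side0.png')
T=[((-42,90,113),(85,305)),((-42,-90,113),(408,430)),((-115,90,55),(42,465)),((-115,-90,55),(350,585))]
S=[((-115,90,55),(335,465)),((-115,90,0),(335,530)),((-42,90,113),(228,300)),((-115,-90,55),(572,297)),((115,90,0),(42,318))]
PT=np.array([a for a,_ in T])/1e3;UT=np.array([b for _,b in T])/4+[220,125]
PS=np.array([a for a,_ in S])/1e3;US=np.array([b for _,b in S])/4+[210,155]
W=lambda p,P:P@R.from_euler('z',p[2]).as_matrix().T+[p[0],p[1],0]
f=lambda p:np.r_[(proj(t,W(p,PT))-UT).ravel(),(proj(s,W(p,PS))-US).ravel()]
r=least_squares(f,[.5,.15,-.3],loss='soft_l1');p=r.x;print(p,np.round(f(p).reshape(-1,2),1).tolist())
np.save('con.npy',p)
e=ray(t,np.array([333,378])/4+[220,125],.133)
ax=W(p,np.array([[-.088,-.035,.133]]))[0];d=e-ax;print(ax,e,np.hypot(*d[:2]),'isolator',p[2]-np.arctan2(d[1],d[0]))
for n,q in dict(lip=(-42,35,108),knob=(74,58,150),hinge=(110,0,108)).items(): print(n,W(p,np.array([q])/1e3))
print(ray(t,(377,266),.0125),ray(t,(432,257),.0125),'tape',ray(t,(169,243),.01))
E
```

```text
[ 0.49357177  0.19077328 -0.36185007] [[-2.0, 2.6], [0.7, 3.4], [-1.0, -0.9], [0.8, 0.1], [-0.2, -2.8], [-0.4, 1.4], [-0.7, -3.0], [0.7, -3.2], [-0.7, 0.5]]
[0.39888016 0.1891922  0.133     ] [0.45199927 0.16097551 0.133     ] 0.06014832837794467 isolator 0.12644225730634556
lip [[0.46668172 0.23837501 0.108     ]]
knob [[0.58331208 0.21882102 0.15      ]]
hinge [[0.59644855 0.15183272 0.108     ]]
[ 0.36833667 -0.00660663  0.0125    ] [ 0.38872166 -0.13067026  0.0125    ] tape [0.41492813 0.46003318 0.01      ]
```

```bash
cat > g.py <<'E'
# g.py: deltas (tool axes) to targets: frame(c|w) x y z(mm) tilt yawrel ; point = fingertip centre
import sys
from h import *
p=np.load('con.npy');o=arm.observe()
C=R.from_euler('z',p[2]); Q=R.from_quat(o['orientation']);P=np.array(o['tool_pos'])
tip=P+Q.apply([0,0,.022]);B=C.inv()*Q
print('t',round(o['time'],2),'tip console mm',np.round(1e3*C.inv().apply(tip-[p[0],p[1],0]),1),'zdir',np.round(B.apply([0,0,1]),2),'ydir',np.round(B.apply([0,1,0]),2),'F cons',np.round(C.inv().apply(o['wrist_force']),1),'q',np.round(o['qpos'],2))
for a in sys.argv[1:]:
    f=a.split(',');x,y,z,tl,yw=map(float,f[1:])
    t=np.array([x,y,z])/1e3
    if f[0]=='c': t=C.apply(t)+[p[0],p[1],0]
    G=C*R.from_euler('z',yw)*R.from_matrix([[-1,0,0],[0,1,0],[0,0,-1]])*R.from_euler('y',-tl)
    d=Q.inv().apply(t-G.apply([0,0,.022])-P)
    print(a,np.round((Q.inv()*G).as_rotvec(),3),np.round(d,4))
E
python3 g.py w,370,-100,240,0,-1.3 c,-48,-1.5,200,0,0
```

```text
t 0.1 tip console mm [ -65.  -824.2  230.5] zdir [-0.  0. -1.] ydir [ 0.57 -0.82 -0.  ] F cons [ 0.6  0.3 -1.3] q [-1.46  0.31  0.05  1.3   0.    1.43]
w,370,-100,240,0,-1.3 [-1.000e-03 -1.000e-03 -1.232e+00] [ 0.3341 -0.3869 -0.0088]
c,-48,-1.5,200,0,0 [-0.000e+00 -2.000e-03 -2.532e+00] [ 0.485  -0.6647  0.0317]
```

```bash
echo '{"drx":[0,0,0,0,0,0,0,0],"dry":[0,0,0,0,0,0,0,0],"drz":[-0.15,-0.3,-0.45,-0.6,-0.75,-0.9,-1.05,-1.2],"dx":[0.04,0.08,0.12,0.16,0.2,0.24,0.28,0.334],"dy":[-0.05,-0.1,-0.14,-0.19,-0.23,-0.28,-0.33,-0.387],"dz":[0,0,0,0,0,0,-0.01,-0.01],"finger_gap":[0,0,0,0,0,0,0,0]}' > m.json && python3 inch.py m.json 30; echo '{"drx":[0],"dry":[0],"drz":[-0.1],"dx":[0.03],"dy":[-0.02],"dz":[0],"finger_gap":[0]}' > m.json && python3 inch.py m.json; python3 g.py c,-48,-1.5,200,0,0
```

```text
time: 0.9
tool_pos: [0.3189, -0.1975, 0.259]
orientation: [0.747, 0.664, 0.0, 0.0]
wrist_force: [2.1, -1.1, -0.0]
gripper_width: 0.0001
grip_force: 0.0
time: 1.0
tool_pos: [0.3048, -0.1652, 0.2591]
orientation: [0.712, 0.702, 0.001, 0.001]
wrist_force: [-0.2, -0.2, 0.2]
gripper_width: -0.0002
grip_force: 0.0
t 1.0 tip console mm [ -50.5 -399.7  237.1] zdir [ 0.  0. -1.] ydir [0.94 0.34 0.  ] F cons [-0.1 -0.2  0.2] q [-0.73 -0.14 -0.44  1.27  0.    0.85]
c,-48,-1.5,200,0,0 [ 2.000e-03  1.000e-03 -1.222e+00] [0.3734 0.1384 0.0373]
```

```bash
echo '{"drx":[0,0,0,0,0,0,0,0],"dry":[0,0,0,0,0,0,0,0],"drz":[-0.15,-0.3,-0.45,-0.6,-0.75,-0.9,-1.05,-1.222],"dx":[0.05,0.1,0.14,0.19,0.23,0.28,0.33,0.373],"dy":[0.02,0.04,0.05,0.07,0.09,0.1,0.12,0.138],"dz":[0,0,0,0,0.01,0.01,0.02,0.037],"finger_gap":[0,0,0,0,0,0,0,0]}' > m.json && python3 inch.py m.json; echo '{"drx":[0],"dry":[0],"drz":[0],"dx":[0],"dy":[0],"dz":[0],"finger_gap":[0]}' > m.json && python3 inch.py m.json; python3 g.py c,-48,-1.5,140,0,0 c,-48,-1.5,120,0,0
```

```text
time: 1.8
tool_pos: [0.4479, 0.2005, 0.2241]
orientation: [0.192, 0.981, 0.0, 0.001]
wrist_force: [0.9, -0.9, 0.4]
gripper_width: 0.0002
grip_force: 0.0
time: 1.9
tool_pos: [0.4475, 0.2021, 0.2207]
orientation: [0.191, 0.982, -0.0, -0.001]
wrist_force: [-0.6, -0.7, -0.2]
gripper_width: -0.0002
grip_force: 0.0
t 1.9 tip console mm [-47.1  -5.7 198.7] zdir [-0. -0. -1.] ydir [ 0.02  1.   -0.  ] F cons [-0.3 -0.8 -0.2] q [ 0.26  0.17 -0.23  1.18  0.    0.64]
c,-48,-1.5,140,0,0 [-0.001 -0.003 -0.023] [0.0009 0.0042 0.0587]
c,-48,-1.5,120,0,0 [-0.001 -0.003 -0.023] [0.0008 0.0042 0.0787]
```

```bash
echo '{"drx":[0,0,0],"dry":[0,0,0],"drz":[-0.02,-0.02,-0.02],"dx":[0,0,0],"dy":[0.01,0.009,0.009],"dz":[0.04,0.056,0.056],"finger_gap":[0,0,0]}' > m.json && python3 inch.py m.json
python3 - <<'E'
from h import *
a=snap('top','t1.png')['image'][120:285,220:360,::-1];b=snap('side','s1.png')['image'][130:295,210:350,::-1]
cv2.imwrite('pics/c3.png',cv2.resize(np.hstack([a,b]),None,fx=2.85,fy=2.85,interpolation=cv2.INTER_CUBIC))
E
```

```text
time: 2.2
tool_pos: [0.4481, 0.2054, 0.1649]
orientation: [0.186, 0.983, -0.002, -0.003]
wrist_force: [0.1, 0.7, 0.2]
gripper_width: -0.0001
grip_force: 0.0
```

View pics/c3.png

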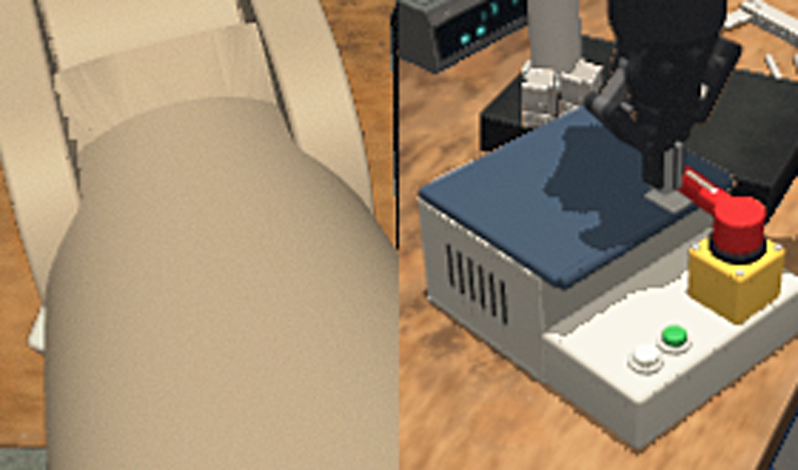

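The top view is blocked by the arm. The side view shows the closed fingertips at crop (668,195), just left of the handle's end and above the lid.

```bash
python3 - <<'E'
from h import *
s=np.load('pics/s1.png.npy',allow_pickle=True).item();p=np.load('con.npy')
o=arm.observe();Q=R.from_quat(o['orientation']);print('tip',proj(s,np.array(o['tool_pos'])+Q.apply([[0,0,.022],[.011,.012,.022],[-.011,.012,.022]])))
W=lambda P:(np.array(P)/1e3)@R.from_euler('z',p[2]).as_matrix().T+[p[0],p[1],0]
u=proj(s,W([(-88,-35,133),(-22,-44,133),(-42,90,113),(110,90,113),(-115,90,55),(-115,90,0),(-63,-10,100),(-113,-10,100),(-113,-10,55)]));print(np.round(u,1).tolist(),'\ncrop',np.round((u-[70,130])*2.85).tolist())
E
python3 g.py c,-48,1,119,0,0
```

```text
tip [[301.42714779 194.08187713]
 [301.16082248 198.89742869]
 [293.10704157 194.22526927]]
[[328.8, 201.3], [307.2, 186.2], [266.3, 227.0], [216.7, 194.5], [293.6, 268.4], [293.3, 288.9], [310.2, 214.6], [329.1, 225.7], [327.9, 243.3]] 
crop [[737.0, 203.0], [676.0, 160.0], [560.0, 276.0], [418.0, 184.0], [637.0, 395.0], [636.0, 453.0], [684.0, 241.0], [739.0, 273.0], [735.0, 323.0]]
t 2.3 tip console mm [-45.8  -1.3 145.9] zdir [-0. -0. -1.] ydir [ 0.01  1.   -0.  ] F cons [-0.2  0.1  0.1] q [ 0.27  0.2  -0.31  1.05 -0.    0.64]
c,-48,1,119,0,0 [-0.001 -0.001 -0.013] [0.0022 0.0023 0.0269]
```

```bash
echo '{"drx":[0,0,0],"dry":[0,0,0],"drz":[-0.013,-0.013,-0.013],"dx":[0.002,0.002,0.002],"dy":[0.002,0.002,0.002],"dz":[0.015,0.026,0.026],"finger_gap":[0,0,0]}' > m.json && python3 inch.py m.json; echo '{"drx":[0,0,0,0,0,0,0],"dry":[0,0,0,0,0,0,0],"drz":[0,0,0,0,0,0,0],"dx":[-0.008,-0.012,-0.011,-0.006,0.004,0.016,0.016],"dy":[-0.016,-0.031,-0.046,-0.061,-0.073,-0.082,-0.082],"dz":[0,0,0,0,0,0,0],"finger_gap":[0,0,0,0,0,0,0]}' > m.json && python3 inch.py m.json;python3 g.py
```

```text
time: 2.6
tool_pos: [0.4489, 0.2083, 0.1413]
orientation: [0.18, 0.984, -0.0, -0.0]
wrist_force: [-0.4, -0.4, 0.1]
gripper_width: -0.0
grip_force: 0.0
time: 3.3
tool_pos: [0.4043, 0.1368, 0.1424]
orientation: [0.18, 0.984, -0.0, 0.0]
wrist_force: [-0.7, -0.5, -0.4]
gripper_width: 0.0002
grip_force: 0.0
t 3.3 tip console mm [-64.4 -82.1 120.4] zdir [ 0. -0. -1.] ydir [ 0.  1. -0.] F cons [-0.5 -0.7 -0.4] q [ 0.14  0.1  -0.51  0.96 -0.    0.5 ]
```

```bash
echo '{"drx":[0,0,0],"dry":[0,0,0],"drz":[0,0,0],"dx":[0.003,0.006,0.006],"dy":[0,0,0],"dz":[0,0,0],"finger_gap":[0,0,0]}' > m.json && python3 inch.py m.json|grep -E "force"; python3 g.py; echo '{"drx":[0,0,0],"dry":[0,0,0],"drz":[0,0,0],"dx":[0.002,0.004,0.004],"dy":[0,0,0],"dz":[0,0,0],"finger_gap":[0,0,0]}' > m.json && python3 inch.py m.json|grep wrist; python3 g.py
```

```text
wrist_force: [1.3, -1.0, 0.9]
grip_force: 0.9
t 3.6 tip console mm [-69.1 -80.6 120. ] zdir [ 0. -0. -1.] ydir [-0.  1. -0.] F cons [ 1.5 -0.5  0.9] q [ 0.15  0.09 -0.52  0.96 -0.    0.51]
wrist_force: [5.0, -2.9, -0.3]
t 3.9 tip console mm [-72.4 -80.6 119.8] zdir [ 0. -0. -1.] ydir [-0.  1. -0.] F cons [ 5.7 -1.  -0.3] q [ 0.15  0.09 -0.52  0.96 -0.    0.51]
```

```bash
echo '{"drx":[0,0,0],"dry":[0,0,0],"drz":[0,0,0],"dx":[0.002,0.004,0.004],"dy":[0,0,0],"dz":[0,0,0],"finger_gap":[0,0,0]}' > m.json && python3 inch.py m.json|grep wrist; python3 g.py
python3 - <<'E'
from h import *
a=snap('side','s2.png')['image'][130:295,230:370,::-1]
cv2.imwrite('pics/c4.png',cv2.resize(a,None,fx=3.5,fy=3.5,interpolation=cv2.INTER_CUBIC))
E
```

```text
wrist_force: [12.9, -8.5, -8.6]
t 4.2 tip console mm [-72.8 -80.6 120.2] zdir [ 0.01 -0.   -1.  ] ydir [ 0.  1. -0.] F cons [15.1 -3.4 -8.6] q [ 0.15  0.08 -0.53  0.95 -0.01  0.52]
```

View pics/c4.png

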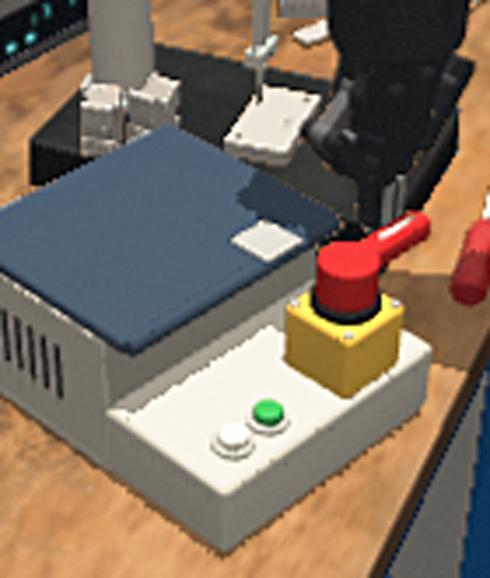

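```bash
echo '{"drx":[0,0,0,0,0,0],"dry":[0,0,0,0,0,0],"drz":[0,0,0,0,0,0],"dx":[-0.018,-0.02,-0.02,0.0,0.02,0.02],"dy":[0,0,0.02,0.06,0.1,0.128],"dz":[0,-0.03,-0.07,-0.09,-0.09,-0.09],"finger_gap":[0,0,0,0,0,0]}' > m.json && python3 inch.py m.json|grep wrist;  python3 g.py c,-110,48,150,1.1,0
```

```text
wrist_force: [1.2, -0.3, 0.5]
t 4.85 tip console mm [-99.9  49.3 210.3] zdir [-0.  0. -1.] ydir [-0.  1.  0.] F cons [1.3 0.1 0.5] q [ 0.42  0.17 -0.19  1.21  0.    0.77]
c,-110,48,150,1.1,0 [ 0.003 -1.102  0.002] [ 0.0296 -0.0013  0.0724]
```

```bash
echo '{"drx":[0,0,0,0,0,0,0,0],"dry":[-0.15,-0.3,-0.45,-0.6,-0.75,-0.9,-1.05,-1.1],"drz":[0,0,0,0,0,0,0,0],"dx":[0.004,0.008,0.011,0.015,0.02,0.023,0.027,0.03],"dy":[-0.001,-0.001,-0.001,-0.001,-0.001,-0.001,-0.001,-0.001],"dz":[0.009,0.018,0.027,0.036,0.045,0.054,0.065,0.072],"finger_gap":[0,0,0,0,0,0,0,0]}' > m.json && python3 inch.py m.json|grep wrist;echo '{"drx":[0],"dry":[0],"drz":[0],"dx":[0],"dy":[0],"dz":[0],"finger_gap":[0]}' > m.json && python3 inch.py m.json|grep wrist;  python3 g.py c,-85,48,83,1.1,0 c,-38,48,83,1.1,0
```

```text
wrist_force: [0.2, 1.0, -0.9]
wrist_force: [0.5, 0.7, -0.4]
t 5.75 tip console mm [-110.    44.4  145.7] zdir [ 0.89  0.   -0.46] ydir [-0.    1.   -0.01] F cons [ 0.2  0.8 -0.4] q [ 0.96  0.17 -0.91  0.05 -1.04  1.06]
c,-85,48,83,1.1,0 [ 0.    -0.003  0.01 ] [0.0444 0.004  0.0509]
c,-38,48,83,1.1,0 [ 0.    -0.003  0.01 ] [0.0229 0.0038 0.0927]
```

```bash
echo '{"drx":[0,0,0,0,0,0],"dry":[0,0,0,0,0,0],"drz":[0,0.01,0.01,0.01,0.01,0.01],"dx":[0.02,0.044,0.044,0.034,0.023,0.023],"dy":[0.002,0.004,0.004,0.004,0.004,0.004],"dz":[0.025,0.05,0.051,0.07,0.0927,0.0927],"finger_gap":[0,0,0,0,0,0]}' > m.json && python3 inch.py m.json|grep wrist;  python3 g.py
python3 - <<'E'
from h import *
a=snap('side','s3.png')['image'][130:295,210:370,::-1]
cv2.imwrite('pics/c5.png',cv2.resize(a,None,fx=3.5,fy=3.5,interpolation=cv2.INTER_CUBIC))
E
```

```text
wrist_force: [0.2, 0.0, -4.3]
t 6.35 tip console mm [-34.7  50.2  87.4] zdir [ 0.89 -0.   -0.46] ydir [0.   1.   0.01] F cons [ 0.2  0.1 -4.3] q [ 0.79  0.34 -1.01 -0.45 -0.95  0.81]
```

View pics/c5.png

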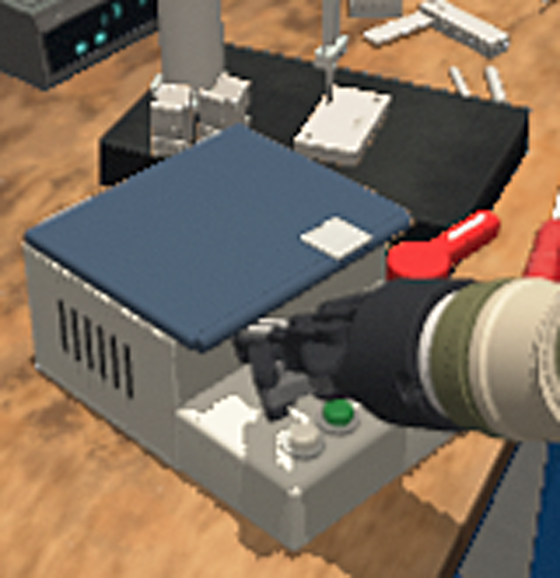

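The fingers are under the lip, left of the middle and just touching it at crop (250,340), and the handle points away along -y. Lifting on the arc.

```bash
echo '{"drx":[0,0,0,0,0,0,0,0],"dry":[0,0,0,0,0,0,0,0],"drz":[0,0,0,0,0,0,0,0],"dx":[-0.004,-0.009,-0.013,-0.018,-0.022,-0.026,-0.031,-0.035],"dy":[0,0,0,0,0,0,0,0],"dz":[-0.002,-0.004,-0.006,-0.008,-0.01,-0.012,-0.013,-0.014],"finger_gap":[0,0,0,0,0,0,0,0]}' > m.json && python3 inch.py m.json|grep wrist;  python3 g.py;  echo '{"drx":[0,0,0,0,0,0,0,0],"dry":[0,0,0,0,0,0,0,0],"drz":[0,0,0,0,0,0,0,0],"dx":[-0.005,-0.009,-0.014,-0.019,-0.023,-0.028,-0.033,-0.038],"dy":[0,0,0,0,0,0,0,0],"dz":[-0.001,-0.002,-0.003,-0.004,-0.004,-0.005,-0.005,-0.005],"finger_gap":[0,0,0,0,0,0,0,0]}' > m.json && python3 inch.py m.json|grep wrist;  python3 g.py
```

```text
wrist_force: [-6.9, 1.4, -7.9]
t 7.2 tip console mm [-33.2  49.7 124.5] zdir [ 0.89  0.   -0.45] ydir [0.   1.   0.01] F cons [-7.  -1.2 -7.9] q [ 0.79  0.24 -0.98 -0.33 -0.95  0.8 ]
wrist_force: [-8.1, 3.4, -7.3]
t 8.0 tip console mm [-20.1  49.6 161. ] zdir [ 0.89  0.   -0.45] ydir [0.   1.   0.01] F cons [-8.8  0.4 -7.3] q [ 0.76  0.16 -0.94 -0.25 -0.93  0.76]
```

```bash
echo '{"drx":[0,0,0,0,0,0,0,0],"dry":[0,0,0,0,0,0,0,0],"drz":[0,0,0,0,0,0,0,0],"dx":[-0.004,-0.009,-0.013,-0.018,-0.022,-0.026,-0.03,-0.034],"dy":[0,0,0,0,0,0,0,0],"dz":[0,0,0.001,0.002,0.002,0.003,0.003,0.004],"finger_gap":[0,0,0,0,0,0,0,0]}' > m.json && python3 inch.py m.json|grep wrist;  python3 g.py;  echo '{"drx":[0,0,0,0,0,0,0,0],"dry":[0,0,0,0,0,0,0,0],"drz":[0,0,0,0,0,0,0,0],"dx":[-0.004,-0.008,-0.012,-0.016,-0.02,-0.024,-0.028,-0.033],"dy":[0,0,0,0,0,0,0,0],"dz":[0.001,0.003,0.004,0.006,0.008,0.009,0.011,0.012],"finger_gap":[0,0,0,0,0,0,0,0]}' > m.json && python3 inch.py m.json|grep wrist;  python3 g.py c,49.9,50,226,1.1,0 c,63,50,231,1.1,0
```

```text
wrist_force: [-1.5, 3.6, -8.6]
t 8.8 tip console mm [ -0.5  49.5 189.5] zdir [ 0.89  0.   -0.45] ydir [0.   1.   0.01] F cons [-2.7  2.9 -8.6] q [ 0.71  0.11 -0.91 -0.2  -0.9   0.71]
wrist_force: [-2.3, 3.9, -10.9]
t 9.6 tip console mm [ 24.9  48.9 213.2] zdir [ 0.89  0.   -0.45] ydir [0.   1.   0.01] F cons [ -3.6   2.8 -10.9] q [ 0.66  0.08 -0.88 -0.18 -0.86  0.65]
c,49.9,50,226,1.1,0 [ 0.001 -0.    -0.009] [-0.0228  0.0013  0.0165]
c,63,50,231,1.1,0 [ 0.001 -0.    -0.009] [-0.0332  0.0014  0.0259]
```

```bash
echo '{"drx":[0,0,0,0,0,0,0,0],"dry":[0,0,0,0,0,0,0,0],"drz":[0,0,0,0,0,0,0,0],"dx":[-0.003,-0.006,-0.009,-0.012,-0.015,-0.018,-0.021,-0.023],"dy":[0,0,0,0,0,0,0,0],"dz":[0.002,0.004,0.006,0.008,0.01,0.012,0.014,0.016],"finger_gap":[0,0,0,0,0,0,0,0]}' > m.json && python3 inch.py m.json|grep wrist;  python3 g.py;  echo '{"drx":[0,0,0,0,0],"dry":[0,0,0,0,0],"drz":[0,0,0,0,0],"dx":[-0.003,-0.005,-0.008,-0.01,-0.01],"dy":[0,0,0,0,0],"dz":[0.002,0.005,0.007,0.0095,0.0095],"finger_gap":[0,0,0,0,0]}' > m.json && python3 inch.py m.json|grep wrist;  python3 g.py
python3 - <<'E'
from h import *
a=snap('side','s4.png')['image'][90:280,200:380,::-1]
cv2.imwrite('pics/c6.png',cv2.resize(a,None,fx=3.1,fy=3.1,interpolation=cv2.INTER_CUBIC))
E
```

```text
wrist_force: [-3.7, 3.1, -4.6]
t 10.4 tip console mm [ 50.1  48.6 227.3] zdir [ 0.89  0.   -0.45] ydir [0.   1.   0.01] F cons [-4.5  1.6 -4.6] q [ 0.61  0.07 -0.85 -0.19 -0.83  0.6 ]
wrist_force: [0.3, 1.4, -2.8]
t 10.9 tip console mm [ 63.8  48.6 232.9] zdir [ 0.89 -0.   -0.45] ydir [0.01 1.   0.01] F cons [-0.2  1.4 -2.8] q [ 0.59  0.07 -0.84 -0.2  -0.81  0.57]
```

View pics/c6.png

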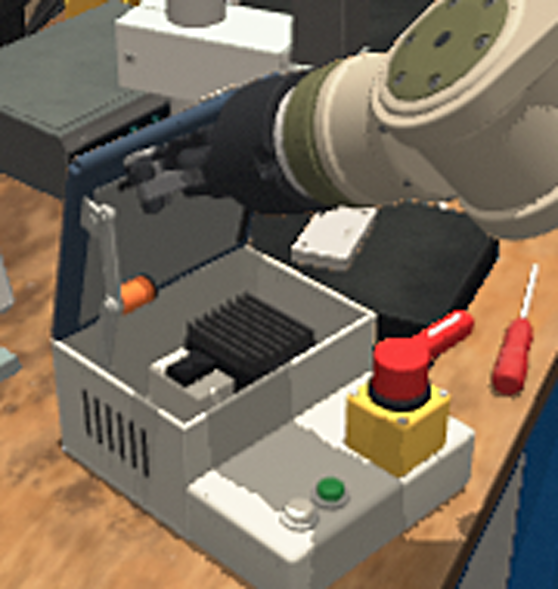

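The lid stands near the top, the stay is nearly straight, and the orange knob's middle is at crop (137,292), i.e. image (244,184).

```bash
python3 - <<'E'
from h import *
s=np.load('pics/s4.png.npy',allow_pickle=True).item();p=np.load('con.npy')
W=lambda P:(np.array(P)/1e3)@R.from_euler('z',p[2]).as_matrix().T+[p[0],p[1],0]
for a in(.06,.2,.3,.4,.5): k=(78-64*np.sin(a),58,86+64*np.cos(a));print(a,np.round(k),proj(s,W([k]))[0])
E
python3 g.py c,20,55,232,1.25,0 c,20,56,152,1.25,0 c,45,56,152,1.25,0
```

```text
0.06 [ 74.  58. 150.] [238.44326574 180.35540292]
0.2 [ 65.  58. 149.] [241.31790557 182.54002888]
0.3 [ 59.  58. 147.] [243.3624898  184.39779932]
0.4 [ 53.  58. 145.] [245.37300967 186.48181954]
0.5 [ 47.  58. 142.] [247.32590415 188.76949004]
t 10.95 tip console mm [ 63.7  48.5 232.9] zdir [ 0.89 -0.   -0.45] ydir [0.01 1.   0.01] F cons [-0.8 -0.2 -1.2] q [ 0.59  0.07 -0.84 -0.2  -0.81  0.57]
c,20,55,232,1.25,0 [-0.001 -0.147 -0.012] [ 0.0239  0.0061 -0.0384]
c,20,56,152,1.25,0 [-0.001 -0.147 -0.012] [ 0.0953  0.0063 -0.0023]
c,45,56,152,1.25,0 [-0.001 -0.147 -0.012] [0.084  0.0064 0.02  ]
```

```bash
echo '{"drx":[0,0,0,0],"dry":[0,0,0,0],"drz":[0,0,0,0],"dx":[-0.002,-0.004,-0.0065,-0.0065],"dy":[0,0,0,0],"dz":[0.002,0.003,0.0055,0.0055],"finger_gap":[0,0,0,0]}' > m.json && python3 inch.py m.json|grep wrist; echo '{"drx":[0,0,0,0,0],"dry":[-0.14,-0.14,-0.14,-0.147,-0.147],"drz":[-0.01,-0.01,-0.01,-0.012,-0.012],"dx":[0.03,0.04,0.085,0.102,0.102],"dy":[0.006,0.006,0.006,0.006,0.006],"dz":[-0.04,-0.044,-0.026,-0.008,-0.008],"finger_gap":[0,0,0,0,0]}' > m.json && python3 inch.py m.json|grep wrist; python3 g.py c,40,57,151,1.25,0 c,60,57,151,1.25,0 c,74,57,151,1.25,0;python3 - <<'E'
from h import *
a=snap('side','s5.png')['image'][90:280,200:380,::-1]
cv2.imwrite('pics/c7.png',cv2.resize(a,None,fx=3.1,fy=3.1,interpolation=cv2.INTER_CUBIC))
E
```

```text
wrist_force: [-4.3, 1.4, -0.1]
wrist_force: [-0.1, -0.2, 0.3]
t 11.85 tip console mm [ 19.   58.6 148.4] zdir [ 0.95 -0.01 -0.32] ydir [ 0.    1.   -0.01] F cons [-0.  -0.2  0.3] q [ 0.72  0.35 -1.03 -0.75 -1.    0.54]
c,40,57,151,1.25,0 [-0.005 -0.006  0.005] [-0.0091 -0.0016  0.0191]
c,60,57,151,1.25,0 [-0.005 -0.006  0.005] [-0.0155 -0.0016  0.038 ]
c,74,57,151,1.25,0 [-0.005 -0.006  0.005] [-0.02   -0.0015  0.0512]
```

View pics/c7.png

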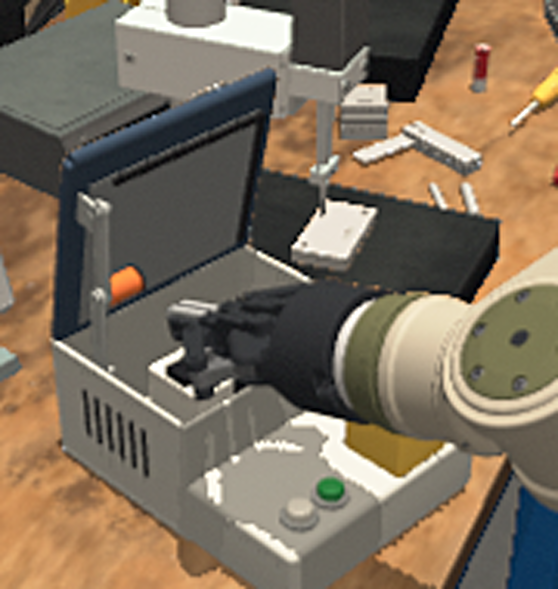

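The knob has moved to crop (125,285), nearly straight, and the fingers sit right in front of it. Pushing.

```bash
echo '{"drx":[0,0,0,0,0,0],"dry":[0,0,0,0,0,0],"drz":[0,0,0,0,0,0],"dx":[-0.009,-0.013,-0.0155,-0.017,-0.019,-0.02],"dy":[-0.001,-0.001,-0.0015,-0.0015,-0.0015,-0.0015],"dz":[0.019,0.03,0.038,0.043,0.048,0.051],"finger_gap":[0,0,0,0,0,0]}' > m.json && python3 inch.py m.json|grep wrist; python3 g.py
```

```text
wrist_force: [-44.5, 16.5, 20.6]
t 12.5 tip console mm [ 71.3  57.1 154.4] zdir [ 0.95 -0.   -0.32] ydir [-0.  1. -0.] F cons [-47.4  -0.3  20.6] q [ 0.61  0.38 -1.01 -0.84 -0.9   0.44]
```

```bash
echo '{"drx":[0,0,0],"dry":[0,0,0],"drz":[0,0,0],"dx":[0,0.001,0.001],"dy":[0,0,0],"dz":[0,-0.002,-0.002],"finger_gap":[0,0,0]}' > m.json && python3 inch.py m.json|grep wrist; python3 g.py;echo '{"drx":[0,0,0,0,0,0,0],"dry":[0,0,0,0,0,0,0],"drz":[0,0,0,0,0,0,0],"dx":[0.003,0.01,0.02,0.0,-0.02,-0.05,-0.06],"dy":[0,0,0,0,0,0,0],"dz":[-0.01,-0.03,-0.06,-0.1,-0.14,-0.16,-0.16],"finger_gap":[0,0,0,0,0,0,0]}' > m.json && python3 inch.py m.json|grep wrist; python3 g.py;python3 - <<'E'
from h import *
a=snap('side','s6.png')['image'][90:280,200:380,::-1]
cv2.imwrite('pics/c8.png',cv2.resize(a,None,fx=3.1,fy=3.1,interpolation=cv2.INTER_CUBIC))
E
```

```text
wrist_force: [-13.4, 3.3, 7.7]
t 12.8 tip console mm [ 69.6  57.1 154.1] zdir [ 0.95 -0.   -0.32] ydir [ 0.  1. -0.] F cons [-13.7  -1.6   7.7] q [ 0.62  0.38 -1.01 -0.84 -0.91  0.44]
wrist_force: [0.6, 0.7, 0.1]
t 13.5 tip console mm [-62.7  59.2 265.9] zdir [ 0.95  0.   -0.32] ydir [-0.  1.  0.] F cons [0.3 0.9 0.1] q [ 0.9   0.03 -0.87 -0.06 -1.13  0.79]
```

View pics/c8.png

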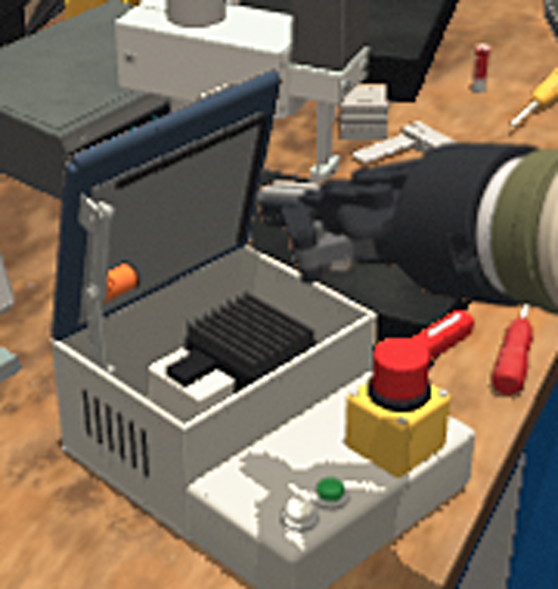

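The knob is now at crop (120,280); whether it is past straight needs a measurement. Waiting two seconds and comparing its centroid shows whether it stays.

```bash
for i in 1 2 3; do echo '{"drx":[0,0,0,0,0,0,0,0],"dry":[0,0,0,0,0,0,0,0],"drz":[0,0,0,0,0,0,0,0],"dx":[0,0,0,0,0,0,0,0],"dy":[0,0,0,0,0,0,0,0],"dz":[0,0,0,0,0,0,0,0],"finger_gap":[0,0,0,0,0,0,0,0]}' > m.json && python3 inch.py m.json|grep time; done
python3 - <<'E'
from h import *
s=snap('side','s7.png');p=np.load('con.npy')
for n in'4567':
    im=cv2.imread(f'pics/s{n}.png')[165:200,225:265]
    h=cv2.cvtColor(im,cv2.COLOR_BGR2HSV);m=(h[...,0]>5)&(h[...,0]<18)&(h[...,1]>190)&(h[...,2]>120)
    y,x=np.nonzero(m);print(n,x.mean()+225,y.mean()+165,len(x))
W=lambda P:(np.array(P)/1e3)@R.from_euler('z',p[2]).as_matrix().T+[p[0],p[1],0]
for a in(.06,-.05): k=(78-64*np.sin(a),58,86+64*np.cos(a));print(a,proj(s,W([k]))[0])
for n in '567':
    im=cv2.cvtColor(cv2.imread(f'pics/s{n}.png'),cv2.COLOR_BGR2GRAY).astype(float)
    # lid back edge: gradient along row 150
    print(n,[int(v) for v in im[150,212:226]])
E
```

```text
time: 14.35
time: 15.15
time: 15.95
4 244.64285714285714 184.85714285714286 42
5 240.64705882352942 183.0 34
6 238.390243902439 181.58536585365854 41
7 238.390243902439 181.46341463414635 41
0.06 [238.44326574 180.35540292]
-0.05 [236.2119208  179.00372879]
5 [48, 48, 52, 51, 51, 53, 55, 42, 40, 41, 39, 37, 34, 36]
6 [45, 48, 50, 50, 53, 54, 51, 55, 50, 41, 40, 38, 37, 37]
7 [48, 49, 50, 53, 52, 52, 52, 55, 49, 43, 38, 38, 38, 37]
```

The knob went exactly 7 mm past straight, the lid settled slightly, and neither has moved in 2.4 s, so the stay is locked.

```bash
python3 -c "
from cell import arm
print(arm.hand_in())"
```

```text
the job is handed in; nothing more can be done
None
```

The job is handed in: the isolator is turned off to its stop, the cover is up on its stay with the knee past straight, nothing moved in the last 2.4 s of pictures, and I kept clear of the screwdriver and tape; the hand-in returned no verdict.

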